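# Set up the connector row on the layout board and gauge it

### The job

First lay the straightedge on the layout board, flush against both stop blocks and centred between them, then stand every connector housing that is there upright on the board in a row along the straightedge, on its near side, each with its slot parallel to the straightedge and its face flush against it. When the whole row is set, check each housing with the flat gauge, from the narrowest to the widest: push the blade gently into its slot until the flange sits on the housing, and draw it out again. Put the gauge back fully home in its stand, leave the straightedge and the row in place and flush, and leave everything else on the bench alone.

Things in the scene. Friction and masses are not known exactly. Their poses are not given: they have to be found in the camera images.
- board: fixed plywood layout board, 150 (x) x 320 (y) x 10 mm thick; origin at the centre of its underside. Two dark steel stop blocks, each 28 (x) x 36 (y) mm and 20 mm high, stand on its top at y = -115 and +115 mm; their flat stop faces lie at x = +40 mm and look to -x, the robot's side. The rest of the board is bare. The row goes on the robot's side of the straightedge.
- straightedge: loose aluminium straightedge: bar 26 (x) x 280 (y) x 20 mm high, 0.3-0.55 kg, with a black grip rib along its middle: 10 (x) x 70 (y) mm, 20 to 45 mm above the origin. Origin at the centre of its underside. Its long faces are alike (either may go to the stops). Starts on the bench between robot and board. Flush, its centreline is at x = +27 mm in the board's frame.
- edge_end_a (a point): point on the underside centreline of the straightedge, 135 mm from its origin towards its own +y
- edge_end_b (a point): point on the underside centreline of the straightedge, 135 mm from its origin towards its own -y
- stand: fixed grey plastic gauge stand, 60 (x) x 70 (y) x 34 mm high, origin at the centre of its underside; in the middle of its top is a slot 7 (x) x 22 (y) mm, 28 mm deep, in which the gauge stands
- gauge: loose flat gauge, 80 g: steel blade 4 (x) x 18 (y) mm reaching 25 mm below the origin, flange 18 (x) x 30 (y) x 5 mm, black handle 10 (x) x 30 (y) mm from 5 to 50 mm above the origin. Origin at the centre of the flange's underside, z up along the handle. Starts upright in its stand, flange on the stand's top.
- housing_small: loose white plastic connector housing, 36 (x) x 30 (y) x 34 mm high (the narrowest of the three sizes), 40 to 130 g, standing on the bench beside the board; may be absent. Origin at the centre of its underside, z up. In the middle of its top is a gauge slot 7 (x) x 22 (y) mm, 28 mm deep. Front and back are alike; the long side of the slot is along y.
- housing_medium: loose white plastic connector housing, 36 (x) x 44 (y) x 34 mm high (the middle one of the three sizes), 40 to 130 g, standing on the bench beside the board; may be absent. Origin at the centre of its underside, z up. In the middle of its top is a gauge slot 7 (x) x 22 (y) mm, 28 mm deep. Front and back are alike; the long side of the slot is along y.
- housing_large: loose white plastic connector housing, 36 (x) x 60 (y) x 34 mm high (the widest of the three sizes), 40 to 130 g, standing on the bench beside the board; may be absent. Origin at the centre of its underside, z up. In the middle of its top is a gauge slot 7 (x) x 22 (y) mm, 28 mm deep. Front and back are alike; the long side of the slot is along y.
- tape_roll: roll of black tape, 72 mm across, 19 mm high, lying on the bench; a bystander, to be left alone; origin at its underside
- screwdriver: screwdriver 190 mm long, lying on the bench; origin under its middle; a bystander, to be left alone
- jar: small clear jar, 54 mm across, 65 mm high; a bystander, to be left alone; origin at its underside
- weight: brass weight, 42 mm across, 60 mm high; a bystander, to be left alone; origin at its underside
- tin: open steel tin, 56 mm across, 50 mm high; a bystander, to be left alone; origin at its underside
Not all that is in view belongs to the job. What is shaped like the housing_small but green or purple is not meant.

How it is judged:
By the outcome, as a careful person would: the job done as asked, in the order asked, and still so for the second after the job is handed in, with the robot touching nothing.
Of housing_small, housing_medium, housing_large only 2 to 3 are there at a start; the rules pass over those that are not, and their reading is None.
At some moment in a run one of housing_small, housing_medium, housing_large, straightedge may be knocked a few centimetres aside while the robot is not near it.
It also fails if it takes over 210 s, if anything falls off the work surface, if the arm or the gripper's body presses on something with over 40 N, if the wrist force passes 120 N, or if a joint passes its speed limit or range.

### The arm

A 7-joint arm with a two-finger parallel gripper is mounted at the origin on the work surface. World frame = base frame: x ahead of the robot, y to its left, z up, the work surface at z = 0. Lengths are in mm, angles in rad, forces in N, time in s.
With the tool pointing down it reaches from about 350 to 900 mm from the base axis. Payload 8.1 kg.
Tool frame: the origin (TCP) lies at the very end of the fingers, on their centre line; the grasp point (between the pads) lies 19 mm behind it; z points along the fingers, y is the line along which they close (so a half turn about z gives the same grasp; the last joint's range is limited). The gripper opens to 92 mm and grips with 3 to 60 N. Pads are 19 mm wide; open, the fingers measure 130 mm over their backs; the gripper's body (75 mm by 190 mm) begins 47 mm behind the grasp point.
Start: joints at [1.017, 0.434, 0.025, 1.573, -0.012, 1.134, -0.075], TCP at [272.283, -562.586, 226.742] pointing down, gripper open.
Joint ranges: [-2.62, 2.62], [-0.44, 2.09], [-1.27, 1.32], [0.08, 2.57], [-1.32, 4.46], [0.12, 2], [-2.74, 2.74]. Speed limits (rad/s): [2.22, 2.22, 3.01, 3.01, 3.14, 3.14, 3.14].

### API

Orientations are given as a unit quaternion [x, y, z, w].
In Python, from station import env gives the robot as it stands.
- The arm moves only by the tool move_arm, never from a script. Its arguments are lists of equal length, an entry for each row: "dp": the shift along the world's x, y, z normalised to -1 to 1, where 1 is 30 cm, a list of three; "turn": the turn, a rotation vector about the world's x, y, z normalised to -1 to 1, where 1 is 45 degrees, a list of three; "grip": the closure, from -1 (fully open) to 1 (shut). A call has 1 to 20 rows; each row shifts and turns the commanded pose from where the row before left it; what a row does not reach is not made up. A row lasts 1/8 s, in which the tool goes at most 62.5 mm and 10.7 degrees, less where a joint would pass 70% of its speed; a pose out of reach is approached as far as the arm can. A call with a number of a shift or a turn outside -1 to 1 is refused whole. A call with a gripper value outside its range is refused whole. The fingers move at their own pace and stop on an object; the grip force is fixed at half the most. Time passes only in rows, so rows that do not move let the fingers close. It gives the time, the measured TCP pose, the force, the opening and the grip force at its end, in the units of the state.
- env.observe(): the state, without advancing time (a new reading comes with each control period).
- env.get_image(name): name is "side" or "top" or "wrist"; returns the picture (384x512x3 uint8, blue, green, red); there is no depth.
- env.camera_model(name): a dict with "fovy" (degrees; the focal length in pixels is half the picture's height over the tangent of half this angle, whatever the lens; pixels are square), "cx", "cy" (the principal point, pixels), "k1" (the pictures are not rectified: a ray, as slopes to the right and down, at radius r is drawn at 1 + k1 r^2 times it, then the intrinsics apply), "extrinsics" (4x4, takes a point from camera to world coordinates). Camera axes: x right, y up, looking along -z (the intrinsics and any distortion apply to the point x, -y, -z); pixel columns grow to the right and rows downward; lengths in mm; the calibration is good to about 2 mm. A picture is of the moment at which its call begins: read the wrist's pose just before it. camera_model takes no time and is no camera call; for the wrist camera it gives the pose at the moment of the call.
- env.close_job(): hands the job in; it is judged then, once.
The state is a dict: "time_s": time; "joint_pos": joint angles; "dq": joint speeds; "tau": joint torques, N m; "ee_pos": TCP position; "eef_rot": TCP orientation; "force": force on the tool from outside, world axes, zero at the start; "torque": the same for the moment, N m; "gripper_width": opening from 0.0 (shut) to 1.0 (fully open); "grip_force": force on a finger pad.
Only numpy, scipy, OpenCV 4.12 (cv2) and the standard library are available. Lean on these libraries where they do the work, as an engineer would, in place of code of your own. Each camera call takes 0.05 s, during which the arm holds its last target. There are 200 camera calls.

## Working session

There is one attempt and no reset: what is moved stays moved. The work goes in short steps, Python scripts to look and compute and a tool call to move; the robot and the scene stay as the last step left them, time stands still between calls to the robot, and variables do not carry over. Pictures are saved under pics/ and viewed, at most 14 in all, crops included, and the job is handed in when it is done.

Besides the shell and the picture viewer there is one more tool, called after "Request:" as name(argument=value, ...) on one line, values as JSON. move_arm: Moves the arm, as the interface text tells. Scaled input: -1 to 1 covers 30 cm each way for a shift and 45 degrees each way for a turn. Its arguments: {"type":"object","properties":{"dp":{"type":"array"},"turn":{"type":"array"},"grip":{"type":"array"}},"required":["dp","turn","grip"]}

```bash
ls; mkdir -p pics
cat > h.py <<'E'
import numpy as np, cv2
from station import env
def cam(n):
    m=env.camera_model(n); return m
def ray(m,u,v):
    f=192/np.tan(np.radians(m['fovy'])/2)
    a=np.array([(u-m['cx'])/f,(v-m['cy'])/f]); s=a.copy()
    for _ in range(30): s=a/(1+m['k1']*(s@s))
    T=np.array(m['extrinsics']); d=T[:3,:3]@np.array([s[0],-s[1],-1]); return T[:3,3],d
def at(m,u,v,z):
    o,d=ray(m,u,v); return o+d*(z-o[2])/d[2]
def proj(m,p):
    f=192/np.tan(np.radians(m['fovy'])/2)
    T=np.array(m['extrinsics']); c=T[:3,:3].T@(np.array(p)-T[:3,3]); s=np.array([c[0],-c[1]])/-c[2]
    s=s*(1+m['k1']*(s@s)); return s*f+[m['cx'],m['cy']]
E
python3 - <<'E'
from h import *
o=env.observe();print(o)
for n in ['top','side','wrist']:
    m=cam(n);print(n,m)
    cv2.imwrite(f'pics/{n}0.png',env.get_image(n))
E
```

```text
pics
{'time_s': 0.0, 'joint_pos': array([ 1.01739217,  0.43523411,  0.02499709,  1.57409628, -0.01161467,
        1.13402986, -0.07507564]), 'dq': array([-0.0004098 ,  0.00123671,  0.0008035 , -0.00036237,  0.00108173,
        0.0018548 , -0.00141762]), 'tau': array([-1.03911698e-03, -6.67856526e+01,  9.84514430e-01, -3.14456534e+01,
       -6.05898164e-02,  4.31717397e-02,  2.80018294e-04]), 'ee_pos': array([ 272.01674286, -562.11823042,  225.93866934]), 'eef_rot': array([ 9.74712218e-01,  2.23462377e-01, -2.50596708e-04, -7.71455025e-04]), 'force': array([ 0.71841721, -0.7161039 , -0.13724239]), 'torque': array([ 0.0042474 ,  0.010818  , -0.00911766]), 'grip_force': 0.0, 'gripper_width': 0.9988850572346479}
top {'fovy': 57.004643755989186, 'cx': 256.95555593891737, 'cy': 200.1090247732515, 'k1': 0.035439228927885355, 'extrinsics': array([[ 7.01715322e-03,  9.98627233e-01, -5.19076987e-02,
         4.87365473e+02],
       [-9.99546483e-01,  8.52485772e-03,  2.88817323e-02,
         1.52831363e+01],
       [ 2.92845901e-02,  5.16814902e-02,  9.98234159e-01,
         1.02947951e+03],

[... 321 characters left out ...]
 4.88616617e-01, -8.52945619e-01,
        -1.17169316e+03],
       [-5.94207571e-03,  8.67140626e-01,  4.98027937e-01,
         7.33967462e+02],
       [ 0.00000000e+00,  0.00000000e+00,  0.00000000e+00,
         1.00000000e+00]])}
wrist {'fovy': 66.08507144739677, 'cx': 256.8241663949785, 'cy': 190.09189367595746, 'k1': -0.04520776472208419, 'extrinsics': array([[ 4.36177021e-01,  8.66131974e-01,  2.44059440e-01,
         3.37280268e+02],
       [-8.99860102e-01,  4.20184680e-01,  1.17032610e-01,
        -5.31258500e+02],
       [-1.18435191e-03, -2.70666287e-01,  9.62672508e-01,
         3.84725033e+02],
       [ 0.00000000e+00,  0.00000000e+00,  0.00000000e+00,
         1.00000000e+00]])}
```

View pics/top0.png

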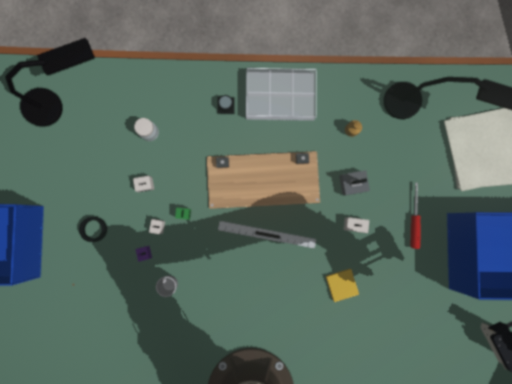

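View pics/side0.png

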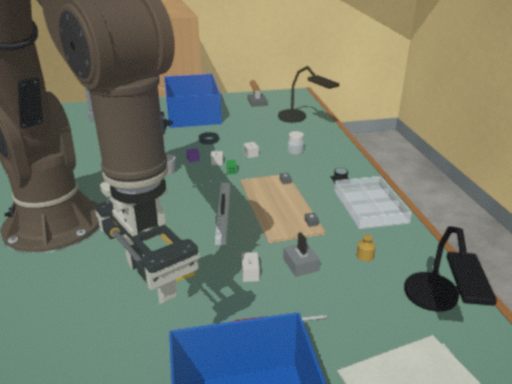

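The top view shows the board near (263,180). The straightedge runs (220,226)–(314,243) and the stand and gauge are at (355,182). White housings are at (143,183), (156,227) and (357,225). The (147,128) white object is a round distractor. I'll move the wrist camera over the area.

Request:
move_arm(dp=[[0.05, 0.164, 0.025], [0.05, 0.164, 0.025], [0.05, 0.164, 0.025], [0.05, 0.164, 0.025], [0.05, 0.164, 0.025], [0.05, 0.164, 0.025], [0.05, 0.164, 0.025], [0.05, 0.164, 0.025], [0.05, 0.164, 0.025], [0.05, 0.164, 0.025], [0.05, 0.164, 0.025], [0.05, 0.164, 0.025], [0, 0, 0], [0, 0, 0]], turn=[[0, 0, -0.048], [0, 0, -0.048], [0, 0, -0.048], [0, 0, -0.048], [0, 0, -0.048], [0, 0, -0.048], [0, 0, -0.048], [0, 0, -0.048], [0, 0, -0.048], [0, 0, -0.048], [0, 0, -0.048], [0, 0, -0.048], [0, 0, 0], [0, 0, 0]], grip=[[-1], [-1], [-1], [-1], [-1], [-1], [-1], [-1], [-1], [-1], [-1], [-1], [-1], [-1]])

```text
schema error: expected a number
```

Run:
```python
from h import *
o=env.observe();print(o['ee_pos'],o['eef_rot'],o['time_s'],o['joint_pos'])
m=cam('wrist');im=env.get_image('wrist');cv2.imwrite('pics/w1.png',im)
print(at(m,256,192,0),m['extrinsics'])
mt=cam('top')
for n,u,v,z in [('board',263,180,10),('med',143,183,34),('small',156,227,34),('large',357,225,34),('stand',355,183,34),('edge1',220,226,20),('edge2',314,243,20)]: 
    p=at(mt,u,v,z);print(n,p.round(),proj(m,p).round())
```

```text
[ 272.08759751 -562.2350543   226.11530739] [ 9.74715206e-01  2.23449973e-01 -1.99695922e-04 -5.81376285e-04] 0.15 [ 1.01739394  0.43508424  0.0249745   1.5738796  -0.01158162  1.13400282
 -0.07513616]
[ 236.87139559 -578.31738261    0.        ] [[ 4.36174641e-01  8.66163171e-01  2.43952954e-01  3.37299655e+02]
 [-8.99861515e-01  4.20131608e-01  1.17212136e-01 -5.31294886e+02]
 [-9.67511871e-04 -2.70648836e-01  9.62677657e-01  3.84830973e+02]
 [ 0.00000000e+00  0.00000000e+00  0.00000000e+00  1.00000000e+00]]
board [599. -31.  10.] [ -26. -263.]
med [584. 305.  34.] [463. 401.]
small [462. 266.  34.] [  2. -17.]
large [ 471. -297.   34.] [ 106. -116.]
stand [ 590. -292.   34.] [ 149. -237.]
edge1 [465.  91.  20.] [-133. -175.]
edge2 [ 419. -178.   20.] [  -3. -102.]
```

View pics/w1.png

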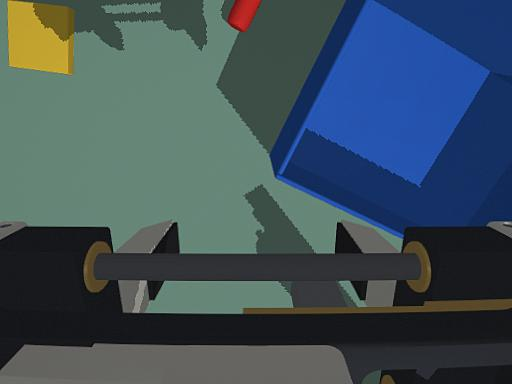

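The first call was rejected because `grip` takes plain numbers. The wrist picture is from the start pose: the gripper covers the rows below about 220, and a bin and a yellow pad are visible. I'll retry the move.

Request:
move_arm(dp=[[0.043, 0.157, 0.025], [0.043, 0.157, 0.025], [0.043, 0.157, 0.025], [0.043, 0.157, 0.025], [0.043, 0.157, 0.025], [0.043, 0.157, 0.025], [0.043, 0.157, 0.025], [0.043, 0.157, 0.025], [0.043, 0.157, 0.025], [0.043, 0.157, 0.025], [0.043, 0.157, 0.025], [0.043, 0.157, 0.025], [0, 0, 0], [0, 0, 0]], turn=[[0, 0, -0.048], [0, 0, -0.048], [0, 0, -0.048], [0, 0, -0.048], [0, 0, -0.048], [0, 0, -0.048], [0, 0, -0.048], [0, 0, -0.048], [0, 0, -0.048], [0, 0, -0.048], [0, 0, -0.048], [0, 0, -0.048], [0, 0, 0], [0, 0, 0]], grip=[-1, -1, -1, -1, -1, -1, -1, -1, -1, -1, -1, -1, -1, -1])

```text
time_s: 1.95
ee_pos: [426.8, 2.0, 316.5]
eef_rot: [1.0, -0.001, -0.0, 0.0]
force: [-0.4, -0.8, 0.1]
gripper_width: 1.0
grip_force: 0.0
```

Run:
```python
from h import *
o=env.observe();print(o['ee_pos'],o['eef_rot'],o['time_s'],o['joint_pos'])
m=cam('wrist');im=env.get_image('wrist');cv2.imwrite('pics/w1.png',im)
mt=cam('top')
for n,u,v,z in [('board',263,180,10),('med',143,183,34),('small',156,227,34),('large',357,225,34),('stand',355,183,34),('edge1',220,226,20),('edge2',314,243,20)]: 
    p=at(mt,u,v,z);print(n,p.round(),proj(m,p).round())
```

```text
[426.83168528   2.01532938 316.49858539] [ 9.99999692e-01 -6.81573784e-04 -2.86076115e-04  2.62473989e-04] 1.95 [ 0.23548863  0.0632196  -0.38357134  1.84892508  0.02550698  1.23477577
 -1.72797618]
board [599. -31.  10.] [279.  36.]
med [584. 305.  34.] [42. 48.]
small [462. 266.  34.] [ 80. 135.]
large [ 471. -297.   34.] [455. 128.]
stand [ 590. -292.   34.] [465.  43.]
edge1 [465.  91.  20.] [198. 130.]
edge2 [ 419. -178.   20.] [371. 161.]
```

View pics/w1.png

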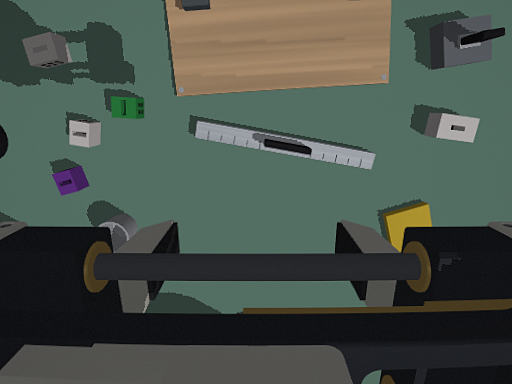

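The wrist view shows the straightedge from (196,128) to (373,160) with its rib at (287,145). The board's near edge runs (177,95)–(388,81). The medium housing is at (47,48), the small at (84,132), the large at (455,127) and the gauge at (480,40). Next I'll measure the edge here and move forward for a board view.

Request:
move_arm(dp=[[0.18, -0.03, 0], [0.18, -0.03, 0], [0, 0, 0], [0, 0, 0]], turn=[[0, 0, 0], [0, 0, 0], [0, 0, 0], [0, 0, 0]], grip=[-1, -1, -1, -1])

```text
time_s: 2.5
ee_pos: [534.4, -16.4, 316.1]
eef_rot: [1.0, -0.002, -0.001, 0.0]
force: [-0.7, 0.3, 0.2]
gripper_width: 0.996
grip_force: 0.0
```

Run:
```python
from h import *
o=env.observe();print(o['ee_pos'],o['eef_rot'],o['time_s'])
m=cam('wrist');im=env.get_image('wrist');cv2.imwrite('pics/w2.png',im)
import pickle;pickle.dump(m,open('m2.pkl','wb'))
```

```text
[534.37828492 -16.4041626  316.11344073] [ 9.99998381e-01 -1.57675616e-03 -8.65170391e-04  6.24816774e-05] 2.5
```

View pics/w2.png

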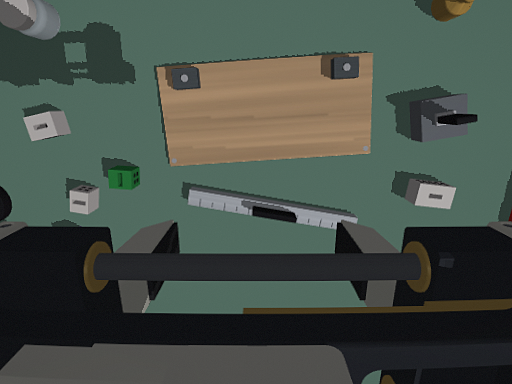

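```bash
cat >> h.py <<'E'
def blobs(m,mask,z,amin=40):
    r=[]
    for c in cv2.findContours(mask.astype(np.uint8),cv2.RETR_LIST,cv2.CHAIN_APPROX_NONE)[0]:
        if cv2.contourArea(c)<amin: continue
        w=np.array([at(m,u,v,z)[:2] for u,v in c[:,0]],np.float32)
        (x,y),(a,b),t=cv2.minAreaRect(w)
        if a<b: a,b,t=b,a,t+90     # t: direction of long side
        t=(t+90)%180-90
        px=c[:,0].mean(0)
        r.append((px.round().tolist(),[round(float(v),1) for v in (x,y,a,b,t)]))
    return r
def white(im):
    h=cv2.cvtColor(im,cv2.COLOR_BGR2HSV); return (h[...,1]<45)&(h[...,2]>105)
def wood(im):
    h=cv2.cvtColor(im,cv2.COLOR_BGR2HSV); return (h[...,0]<22)&(h[...,1]>70)&(h[...,2]>70)
def dark(im,t=45): return im.max(2)<t
def lowrect(mask,v=222): 
    mask=mask.copy(); mask[v:]=0; return mask
E
python3 - <<'E'
from h import *
import pickle
m=pickle.load(open('m2.pkl','rb'));im=cv2.imread('pics/w2.png')
print('wood',blobs(m,lowrect(wood(im),200),10,500))
w=lowrect(white(im))
print('white',blobs(m,w,34,60)); 
d=lowrect(dark(im,60))
print('dark',blobs(m,d,34,20))
# corners of board
c=max(cv2.findContours(lowrect(wood(im),200).astype(np.uint8),cv2.RETR_EXTERNAL,cv2.CHAIN_APPROX_NONE)[0],key=cv2.contourArea)
q=cv2.approxPolyDP(cv2.convexHull(c),6,True)[:,0]
for p in q: print(p,at(m,*p,10).round(1))
for n,(y0,y1,x0,x1) in dict(A=(60,95,165,205),B=(48,85,322,365)).items():
    print(n);print(im[y0:y1:3,(x0+x1)//2].tolist())
E
```

```text
wood [([185.0, 78.0], [649.4, 89.0, 44.5, 33.3, -86.7]), ([345.0, 67.0], [664.3, -146.7, 45.0, 34.0, -86.9]), ([267.0, 108.0], [601.2, -32.1, 319.8, 150.0, -86.3])]
white [([435.0, 196.0], [471.9, -300.4, 23.8, 8.6, 83.6]), ([269.0, 208.0], [448.0, -42.6, 271.8, 26.1, 79.8]), ([84.0, 200.0], [467.0, 258.4, 48.7, 47.9, 80.1]), ([435.0, 196.0], [471.8, -300.2, 61.3, 38.0, 83.2]), ([47.0, 125.0], [584.9, 297.8, 67.8, 37.3, -80.4]), ([33.0, 16.0], [729.8, 294.1, 80.3, 48.7, 87.0])]
dark [([274.0, 214.0], [443.1, -44.2, 72.7, 16.6, 79.8]), ([4.0, 205.0], [457.9, 393.4, 62.1, 18.9, -14.2]), ([263.0, 196.0], [470.0, -30.6, 260.2, 6.4, 80.0]), ([505.0, 199.0], [469.9, -418.8, 82.0, 13.6, 6.1]), ([408.0, 178.0], [491.3, -262.5, 70.9, 36.9, 83.8]), ([116.0, 165.0], [518.7, 193.4, 54.3, 29.4, 85.2]), ([457.0, 119.0], [591.5, -314.3, 61.2, 14.6, -89.2]), ([39.0, 109.0], [608.4, 303.4, 54.2, 11.2, -80.3]), ([423.0, 114.0], [602.3, -264.0, 96.4, 57.4, -40.6]), ([31.0, 79.0], [654.1, 302.3, 111.0, 24.9, -89.6]), ([161.0, 111.0], [600.1, 122.3, 127.9, 4.1, 2.9]), ([80.0, 72.0], [658.6, 233.6, 37.1, 
[... 572 characters left out ...]
39.0], [705.2, 332.8, 8.6, 8.3, -47.4]), ([118.0, 42.0], [695.0, 174.0, 47.6, 9.3, 15.4]), ([52.0, 46.0], [689.8, 269.2, 162.9, 70.9, 87.6]), ([423.0, 6.0], [742.0, -243.2, 29.5, 10.2, 59.2])]
[372  53] [ 684.4 -186.7   10. ]
[368 153] [ 536.5 -194.1   10. ]
[170 164] [519.5 122.   10. ]
[156  67] [665.5 131.9  10. ]
A
[[97, 109, 82], [52, 58, 41], [54, 72, 88], [70, 66, 61], [68, 63, 59], [157, 152, 151], [143, 138, 137], [128, 123, 123], [71, 67, 63], [70, 66, 60], [96, 123, 149], [102, 132, 160]]
B
[[96, 106, 81], [98, 110, 83], [49, 63, 72], [64, 61, 59], [70, 66, 60], [46, 43, 40], [113, 110, 109], [50, 47, 45], [71, 67, 63], [72, 68, 63], [50, 58, 66], [100, 131, 158], [100, 130, 160]]
```

Run:
```python
from h import *
import pickle
m=pickle.load(open('m2.pkl','rb'));im=cv2.imread('pics/w2.png')
f=lambda r:[b for b in r if 60<b[1][2] and abs(b[0][0]-270)<15]
print(f(blobs(m,lowrect(white(im)),20,200)),f(blobs(m,lowrect(dark(im,60)),45,50)),f(blobs(m,lowrect(dark(im,35)),45,50)))
```

```text
[([269.0, 208.0], [442.9, -43.4, 280.5, 26.9, 79.8])] [([274.0, 214.0], [447.2, -43.5, 70.8, 16.2, 79.8]), ([263.0, 196.0], [473.4, -30.3, 253.7, 6.2, 80.0])] [([273.0, 214.0], [447.1, -43.9, 69.3, 15.1, 79.8])]
```

Request:
move_arm(dp=[[-0.038, -0.0113, -0.094], [-0.038, -0.0113, -0.094], [-0.038, -0.0113, -0.094], [-0.038, -0.0113, -0.094], [-0.038, -0.0113, -0.094], [-0.038, -0.0113, -0.094], [-0.038, -0.0113, -0.094], [-0.038, -0.0113, -0.094], [0, 0, 0], [0, 0, 0]], turn=[[0, 0, 0.2217], [0, 0, 0.2217], [0, 0, 0.2217], [0, 0, 0.2217], [0, 0, 0.2217], [0, 0, 0.2217], [0, 0, 0.2217], [0, 0, 0.2217], [0, 0, 0], [0, 0, 0]], grip=[-1, -1, -1, -1, -1, -1, -0.5, -0.5, -0.5, -0.5])

```text
time_s: 3.8
ee_pos: [444.7, -42.5, 92.5]
eef_rot: [0.769, 0.639, 0.001, 0.001]
force: [0.7, 0.9, 0.7]
gripper_width: 0.751
grip_force: 0.0
```

Run:
```python
from h import *
from scipy.spatial.transform import Rotation as R
o=env.observe();print(o['ee_pos'],R.from_quat(o['eef_rot']).as_matrix()[:,0],o['joint_pos'])
m=cam('wrist');im=env.get_image('wrist');cv2.imwrite('pics/w3.png',im)
```

```text
[444.71798411 -42.4789058   92.45877948] [ 1.82364115e-01  9.83231066e-01 -6.48355815e-06] [ 0.43459209  0.39029513 -0.57521897  2.11455183  0.32073548  0.71854832
 -0.53356627]
```

View pics/w3.png

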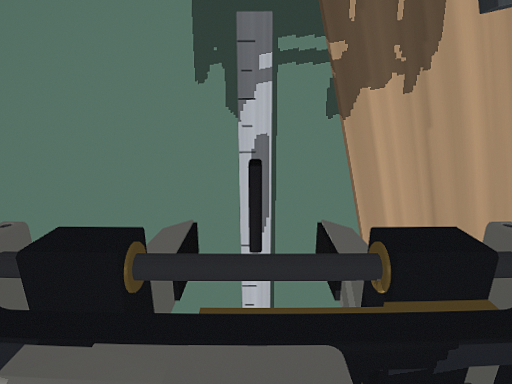

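The edge is centred and aligned between the open fingers, with the rib at (255,205). I'll descend and grip.

Request:
move_arm(dp=[[-0.002, 0, -0.1], [-0.002, 0, -0.08], [0, 0, -0.045], [0, 0, 0], [0, 0, 0], [0, 0, 0], [0, 0, 0], [0, 0, 0], [0, 0, 0], [0, 0, 0]], turn=[[0, 0, 0], [0, 0, 0], [0, 0, 0], [0, 0, 0], [0, 0, 0], [0, 0, 0], [0, 0, 0], [0, 0, 0], [0, 0, 0], [0, 0, 0]], grip=[-0.5, -0.5, -0.5, -0.5, 1, 1, 1, 1, 1, 1])

```text
time_s: 5.1
ee_pos: [442.7, -42.5, 23.6]
eef_rot: [0.768, 0.641, -0.0, 0.0]
force: [-0.5, 0.2, 0.9]
gripper_width: 0.15
grip_force: 0.0
```

Request:
move_arm(dp=[[0, 0, 0], [0, 0, 0], [0, 0, 0], [0, 0, 0.1], [0, 0, 0.1], [0, 0, 0]], turn=[[0, 0, 0], [0, 0, 0], [0, 0, 0], [0, 0, 0], [0, 0, 0], [0, 0, 0]], grip=[1, 1, 1, 1, 1, 1])

```text
time_s: 5.85
ee_pos: [443.6, -42.6, 84.8]
eef_rot: [0.768, 0.641, 0.001, 0.001]
force: [0.2, -0.2, -5.6]
gripper_width: 0.107
grip_force: 30.0
```

Request:
move_arm(dp=[[0.144, 0.0095, 0], [0.144, 0.0095, 0], [0.144, 0.0095, 0], [0.144, 0.0095, 0], [0, 0, 0], [0, 0, 0]], turn=[[0, 0, 0.079], [0, 0, 0.079], [0, 0, 0.079], [0, 0, 0.079], [0, 0, 0], [0, 0, 0]], grip=[1, 1, 1, 1, 1, 1])

```text
time_s: 6.6
ee_pos: [613.8, -31.2, 81.6]
eef_rot: [0.682, 0.731, -0.001, -0.001]
force: [-0.6, -0.2, -4.9]
gripper_width: 0.106
grip_force: 30.0
```

Run:
```python
from h import *
from scipy.spatial.transform import Rotation as R
o=env.observe();print(o['ee_pos'],R.from_quat(o['eef_rot']).as_matrix()[:,0],o['joint_pos'],o['force'])
m=cam('wrist');im=env.get_image('wrist');cv2.imwrite('pics/w4.png',im)
```

```text
[613.83878933 -31.15586778  81.60079067] [-6.85242493e-02  9.97649451e-01  2.77014689e-06] [ 0.34931335  0.64257552 -0.57971598  1.71383409  0.42582506  0.91762309
 -0.33509459] [-0.57660247 -0.19416092 -4.9408039 ]
```

View pics/w4.png

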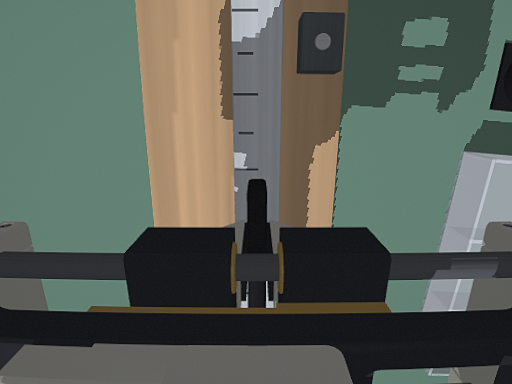

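Run:
```python
from h import *
m=cam('wrist');im=cv2.imread('pics/w4.png')
h=cv2.cvtColor(im,cv2.COLOR_BGR2HSV)
for v in (20,40,60,66): print(v,[(u,h[v,u].tolist()) for u in range(292,308,2)])
print([im[v,312].tolist() for v in range(64,80)])
print([im[v,257].tolist() for v in range(172,186)])
e=np.array([-0.0685,0.9976]);n=np.array([.9976,.0685])
def p(u,v,z):
    q=at(m,u,v,z)[:2]-[613.8,-31.2]; print((u,v,z),'along',(q@e).round(1),'across',(q@n).round(1))
p(257,180,103);p(233,40,78);p(235,160,78);p(282,40,78);p(281,150,78);p(303,12,30);p(297,73,30);p(300,30,30)
```

```text
20 [(292, [15, 90, 110]), (294, [15, 90, 108]), (296, [16, 90, 108]), (298, [14, 84, 91]), (300, [103, 44, 41]), (302, [100, 32, 48]), (304, [105, 28, 54]), (306, [100, 29, 53])]
40 [(292, [15, 90, 110]), (294, [14, 94, 109]), (296, [15, 92, 111]), (298, [106, 72, 39]), (300, [102, 30, 42]), (302, [105, 31, 50]), (304, [107, 32, 55]), (306, [102, 24, 53])]
60 [(292, [15, 89, 109]), (294, [15, 92, 108]), (296, [14, 95, 116]), (298, [105, 61, 42]), (300, [102, 30, 42]), (302, [110, 29, 53]), (304, [105, 29, 52]), (306, [99, 33, 54])]
66 [(292, [15, 86, 110]), (294, [16, 89, 109]), (296, [15, 89, 100]), (298, [98, 49, 42]), (300, [110, 34, 45]), (302, [103, 34, 53]), (304, [105, 28, 54]), (306, [96, 24, 53])]
[[52, 51, 47], [52, 50, 47], [54, 50, 47], [54, 51, 49], [55, 52, 48], [54, 52, 47], [48, 45, 42], [41, 40, 36], [41, 37, 34], [46, 48, 49], [63, 78, 93], [74, 94, 114], [69, 89, 108], [70, 90, 108], [70, 90, 109], [71, 90, 108]]
[[117, 113, 111], [117, 113, 111], [117, 112, 110], [117, 112, 110], [118, 114, 111], [123, 118, 114], [102, 99, 96], [24, 22, 22], [9, 8, 9], [13, 11, 11], [19, 17, 17], [15, 14, 11], [17, 15, 17], [19, 16, 16]]
(257, 180, 103) along 38.5 across -0.5
(233, 40, 78) along 105.4 across -12.7
(235, 160, 78) along 43.9 across -12.8
(282, 40, 78) along 105.4 across 12.1
(281, 150, 78) along 49.5 across 12.7
(303, 12, 30) along 132.1 across 28.9
(297, 73, 30) along 94.7 across 26.2
(300, 30, 30) along 121.3 across 27.3
```

Run:
```python
from h import *
m=cam('wrist')
e=np.array([-0.0685,0.9976])
for u,v,z in ((312,69.5,30),(312,73.5,10)): print((at(m,u,v,z)[:2]-[613.8,-31.2])@e)
# w3: camera fixed to tool; rebuild pose by rotating into tool frame
from scipy.spatial.transform import Rotation as R
o=env.observe();T=np.eye(4);T[:3,:3]=R.from_quat(o['eef_rot']).as_matrix();T[:3,3]=o['ee_pos']
C=np.linalg.inv(T)@m['extrinsics']
T3=np.eye(4);T3[:3,:3]=R.from_quat([.769,.639,.001,.001]).as_matrix();T3[:3,3]=[444.7,-42.5,92.5]
m3=dict(m,extrinsics=T3@C)
im=cv2.imread('pics/w3.png');print([(v,im[v,254].tolist()) for v in range(7,16)])
print(im[150:166,255].max(1))
e3=np.array([.182,.983])
for u,v,z in ((254,11.5,20),(255,159,45)): print((at(m3,u,v,z)[:2]-[444.7,-42.5])@e3)
```

```text
96.97489895046303
96.5333814747264
[(7, [58, 65, 49]), (8, [58, 65, 50]), (9, [57, 64, 48]), (10, [59, 65, 50]), (11, [86, 86, 79]), (12, [112, 105, 104]), (13, [109, 103, 100]), (14, [107, 101, 98]), (15, [109, 104, 100])]
[100  77  76 105 106 106 108 110  95  21   6  10  16  12  17  15]
138.12582631605179
37.03730454001794
```

Request:
move_arm(dp=[[0, 0, -0.08], [0, 0, -0.06], [0, 0, -0.018], [0.02, 0.001, 0], [0.013, 0.001, 0], [0.006, 0, 0], [0, 0, 0]], turn=[[0, 0, -0.005], [0, 0, 0], [0, 0, 0], [0, 0, 0], [0, 0, 0], [0, 0, 0], [0, 0, 0]], grip=[1, 1, 1, 1, 1, 1, 1])

```text
time_s: 7.52
ee_pos: [627.6, -30.5, 36.6]
eef_rot: [0.684, 0.73, 0.0, 0.0]
force: [0.9, 0.6, -4.7]
gripper_width: 0.107
grip_force: 30.0
```

Request:
move_arm(dp=[[0, 0, -0.008], [0.006, 0, -0.001], [0.006, 0, 0], [0.006, 0, 0], [0, 0, 0]], turn=[[0, 0, 0], [0, 0, 0], [0, 0, 0], [0, 0, 0], [0, 0, 0]], grip=[1, 1, 1, 1, 1])

```text
time_s: 8.15
ee_pos: [628.8, -30.5, 33.7]
eef_rot: [0.684, 0.73, -0.003, -0.002]
force: [-17.0, -0.2, 14.7]
gripper_width: 0.108
grip_force: 30.0
```

Request:
move_arm(dp=[[-0.004, 0, 0.003], [0, 0, 0], [0, 0, 0], [0, 0, 0], [0, 0, 0], [0, 0, 0.1], [0, 0, 0.1], [-0.035, 0, 0.1], [-0.035, 0, 0.1], [-0.035, 0, 0.1], [-0.035, 0, 0.1], [-0.035, 0, 0.1], [-0.035, 0, 0.1], [-0.035, 0, 0.1], [-0.035, 0, 0.03], [0, 0, 0], [0, 0, 0]], turn=[[0, 0, 0], [0, 0, 0], [0, 0, 0], [0, 0, 0], [0, 0, 0], [0, 0, 0], [0, 0, 0], [0, 0, -0.222], [0, 0, -0.222], [0, 0, -0.222], [0, 0, -0.222], [0, 0, -0.222], [0, 0, -0.222], [0, 0, -0.222], [0, 0, -0.222], [0, 0, -0.222], [0, 0, 0]], grip=[1, -0.5, -0.5, -0.5, -0.5, -0.5, -1, -1, -1, -1, -1, -1, -1, -1, -1, -1, -1])

```text
time_s: 10.28
ee_pos: [547.4, -30.3, 313.8]
eef_rot: [0.999, 0.034, 0.0, 0.0]
force: [1.0, -0.1, 0.2]
gripper_width: 0.998
grip_force: 0.0
```

```bash
cat > look.py <<'E'
from h import *
from scipy.spatial.transform import Rotation as R
import sys,pickle
o=env.observe();X=R.from_quat(o['eef_rot']).as_matrix()[:,0]
print(o['ee_pos'].round(1),'yaw',np.degrees(np.arctan2(X[1],X[0])).round(2),'q7',o['joint_pos'][6].round(2),o['time_s'])
m=cam('wrist');im=env.get_image('wrist');cv2.imwrite(f'pics/{sys.argv[1]}.png',im);pickle.dump(m,open(f'{sys.argv[1]}.pkl','wb'))
print('wood',blobs(m,lowrect(wood(im)),10,2000))
w=lowrect(white(im))
for b in blobs(m,w,34,40): print('white z34',b)
for b in blobs(m,w,54,40):
    if b[1][2]>200: print('long z54?',b)
for b in blobs(m,w,30,40):
    if b[1][2]>200: print('edge z30',b)
E
python3 look.py w5
```

```text
[547.4 -30.3 313.8] yaw 3.88 q7 -1.63 10.275
wood [([261.0, 97.0], [643.3, -30.7, 297.0, 60.3, -86.4]), ([260.0, 117.0], [601.7, -32.2, 319.9, 149.8, -86.2])]
white z34 ([420.0, 216.0], [472.2, -299.8, 24.0, 9.1, 82.4])
white z34 ([420.0, 213.0], [474.2, -300.0, 61.9, 33.4, 83.5])
white z34 ([66.0, 198.0], [462.9, 267.2, 21.3, 8.6, 80.9])
white z34 ([71.0, 197.0], [466.1, 258.3, 49.2, 46.4, 84.9])
white z34 ([33.0, 120.0], [582.9, 306.4, 21.6, 8.2, -78.5])
white z34 ([38.0, 119.0], [584.7, 297.3, 67.8, 37.3, -78.9])
white z34 ([259.0, 103.0], [627.9, -31.4, 277.4, 25.8, -86.4])
white z34 ([40.0, 17.0], [726.5, 282.5, 56.2, 40.3, 80.7])
long z54? ([259.0, 103.0], [627.5, -31.1, 264.7, 24.6, -86.4])
edge z30 ([259.0, 103.0], [628.0, -31.4, 279.9, 26.0, -86.4])
```

View pics/w5.png

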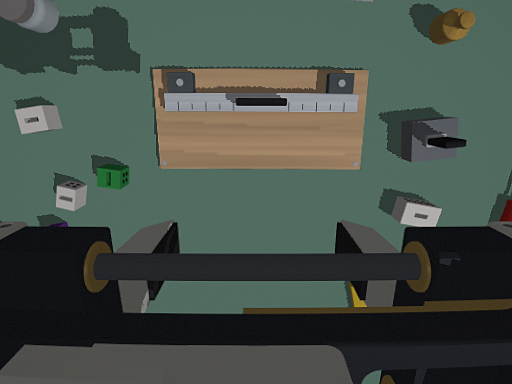

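The straightedge is flush: rectangle centre (628.0,-31.4), 280×26 mm, against both blocks and centred within 1 mm. The housings are where they were. I'll start with the medium one, whose slot is at (583,306).

Request:
move_arm(dp=[[0.017, 0.1603, -0.092], [0.017, 0.1603, -0.092], [0.017, 0.1603, -0.092], [0.017, 0.1603, -0.092], [0.017, 0.1603, -0.092], [0.017, 0.1603, -0.092], [0.017, 0.1603, -0.092], [0, 0, 0], [0, 0, 0]], turn=[[0, 0, 0.024], [0, 0, 0.024], [0, 0, 0.024], [0, 0, 0.024], [0, 0, 0.024], [0, 0, 0.024], [0, 0, 0.024], [0, 0, 0], [0, 0, 0]], grip=[-1, -1, -1, -1, -1, -1, -1, -1, -1])

```text
time_s: 11.45
ee_pos: [583.1, 305.7, 119.7]
eef_rot: [0.995, 0.1, -0.0, 0.0]
force: [0.8, -0.3, -0.4]
gripper_width: 1.0
grip_force: 0.0
```

```bash
python3 look.py w6
```

```text
[583.1 305.7 119.7] yaw 11.5 q7 -2.15 11.45
wood [([471.0, 185.0], [631.4, 96.4, 87.3, 81.8, -78.9])]
white z34 ([254.0, 193.0], [583.7, 307.6, 22.5, 7.2, -78.5])
white z34 ([495.0, 200.0], [621.2, 92.2, 37.4, 25.4, -86.9])
white z34 ([254.0, 193.0], [583.8, 307.5, 44.9, 36.8, -78.5])
white z34 ([308.0, 20.0], [722.8, 289.9, 50.6, 32.7, -77.8])
```

View pics/w6.png

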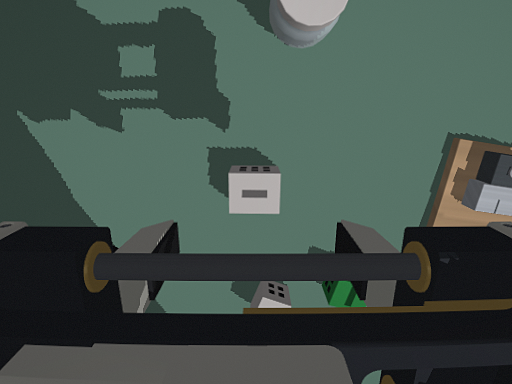

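The medium housing is centred at (254,193), aligned with the fingers, and measures 45×37 mm. I'll grasp and lift it.

Request:
move_arm(dp=[[0.002, 0.006, -0.16], [0, 0, -0.13], [0, 0, -0.088], [0, 0, 0], [0, 0, 0], [0, 0, 0], [0, 0, 0], [0, 0, 0], [0, 0, 0], [0, 0, 0], [0, 0, 0.12], [0, 0, 0.12], [0, 0, 0]], turn=[[0, 0, 0], [0, 0, 0], [0, 0, 0], [0, 0, 0], [0, 0, 0], [0, 0, 0], [0, 0, 0], [0, 0, 0], [0, 0, 0], [0, 0, 0], [0, 0, 0], [0, 0, 0], [0, 0, 0]], grip=[-1, -1, -1, 1, 1, 1, 1, 1, 1, 1, 1, 1, 1])

```text
time_s: 13.12
ee_pos: [585.2, 309.2, 81.7]
eef_rot: [0.995, 0.099, 0.002, -0.001]
force: [0.4, -0.0, -1.0]
gripper_width: 0.475
grip_force: 30.0
```

Request:
move_arm(dp=[[-0.003, -0.143, 0], [-0.003, -0.143, 0], [-0.003, -0.143, 0], [-0.003, -0.143, 0], [-0.003, -0.143, 0], [-0.003, -0.143, 0], [0, 0, 0], [0, 0, -0.1], [0, 0, -0.08], [0, 0, 0], [0, 0, 0]], turn=[[0, 0, -0.029], [0, 0, -0.029], [0, 0, -0.029], [0, 0, -0.029], [0, 0, -0.029], [0, 0, -0.029], [0, 0, 0], [0, 0, 0], [0, 0, 0], [0, 0, 0], [0, 0, 0]], grip=[1, 1, 1, 1, 1, 1, 1, 1, 1, 1, 1])

```text
time_s: 14.5
ee_pos: [578.4, 51.2, 25.1]
eef_rot: [1.0, 0.031, -0.0, -0.0]
force: [0.6, -0.5, -0.2]
gripper_width: 0.48
grip_force: 30.0
```

```bash
python3 look.py w7
```

```text
[578.4  51.2  25.1] yaw 3.57 q7 -1.95 14.5
wood [([308.0, 147.0], [628.9, 8.2, 242.3, 89.7, -86.5])]
white z34 ([277.0, 216.0], [594.8, 40.6, 7.6, 3.5, -86.4])
white z34 ([257.0, 216.0], [594.2, 51.4, 7.7, 4.1, 88.1])
white z34 ([237.0, 216.0], [593.7, 62.3, 7.6, 4.0, -86.3])
white z34 ([276.0, 209.0], [598.8, 41.5, 7.5, 3.4, -86.4])
white z34 ([257.0, 209.0], [598.1, 51.9, 7.0, 3.4, -86.4])
white z34 ([238.0, 209.0], [597.5, 61.9, 7.6, 3.4, -86.4])
white z34 ([255.0, 213.0], [596.0, 52.9, 50.6, 9.8, -86.4])
white z34 ([304.0, 174.0], [618.8, 28.7, 8.6, 2.4, 0.8])
white z34 ([228.0, 174.0], [616.4, 67.9, 8.5, 2.1, 2.2])
white z34 ([341.0, 173.0], [620.3, 9.1, 13.3, 2.2, 3.5])
white z34 ([358.0, 162.0], [626.9, 11.1, 192.1, 26.8, -86.3])
white z34 ([196.0, 109.0], [648.2, 85.3, 9.5, 9.5, -42.3])
```

Request:
move_arm(dp=[[0, 0, -0.018], [0, 0, -0.008], [0.015, 0.001, 0], [0.012, 0.001, 0], [0.008, 0, 0], [0, 0, 0]], turn=[[0, 0, 0], [0, 0, 0], [0, 0, 0], [0, 0, 0], [0, 0, 0], [0, 0, 0]], grip=[1, 1, 1, 1, 1, 1])

```text
time_s: 15.3
ee_pos: [589.1, 51.2, 17.2]
eef_rot: [1.0, 0.031, 0.0, -0.0]
force: [-1.6, -0.1, 4.8]
gripper_width: 0.482
grip_force: 30.0
```

Request:
move_arm(dp=[[0.005, 0, 0], [0.004, 0, 0], [0, 0, 0]], turn=[[0, 0, 0], [0, 0, 0], [0, 0, 0]], grip=[1, 1, 1])

```text
time_s: 15.68
ee_pos: [591.2, 51.2, 17.2]
eef_rot: [1.0, 0.031, -0.0, 0.0]
force: [-3.9, 0.2, 6.1]
gripper_width: 0.478
grip_force: 30.0
```

Request:
move_arm(dp=[[0.004, 0, 0], [0.004, 0, 0], [0, 0, 0]], turn=[[0, 0, 0], [0, 0, 0], [0, 0, 0]], grip=[1, 1, 1])

```text
time_s: 16.05
ee_pos: [592.2, 51.2, 17.2]
eef_rot: [1.0, 0.031, -0.001, 0.0]
force: [-8.7, -0.6, 11.3]
gripper_width: 0.476
grip_force: 30.0
```

Request:
move_arm(dp=[[-0.002, 0, 0.002], [0, 0, 0], [0, 0, 0], [0, 0, 0], [0, 0, 0.12], [0, 0, 0.2], [-0.086, 0.1436, 0.02], [-0.086, 0.1436, 0], [-0.086, 0.1436, 0], [-0.086, 0.1436, 0], [-0.086, 0.1436, 0], [0, 0, 0], [0, 0, 0]], turn=[[0, 0, 0], [0, 0, 0], [0, 0, 0], [0, 0, 0], [0, 0, 0], [0, 0, 0], [0, 0, -0.043], [0, 0, -0.043], [0, 0, -0.043], [0, 0, -0.043], [0, 0, -0.043], [0, 0, 0], [0, 0, 0]], grip=[1, -0.4, -0.4, -0.4, -0.4, -0.4, -1, -1, -1, -1, -1, -1, -1])

```text
time_s: 17.68
ee_pos: [464.6, 266.2, 119.7]
eef_rot: [0.999, -0.053, 0.0, 0.0]
force: [1.2, 0.5, 0.5]
gripper_width: 0.999
grip_force: 0.0
```

```bash
python3 look.py w8
```

```text
[464.6 266.2 119.7] yaw -6.11 q7 -2.5 17.675
wood [([451.0, 56.0], [566.5, 80.3, 98.2, 94.2, -86.4])]
white z34 ([254.0, 196.0], [463.5, 267.5, 22.0, 7.5, 80.2])
white z34 ([255.0, 195.0], [463.5, 267.4, 37.3, 31.1, -9.8])
white z34 ([419.0, 103.0], [526.8, 127.0, 7.1, 6.6, 1.4])
white z34 ([503.0, 20.0], [585.6, 63.4, 26.2, 18.2, 4.1])
```

View pics/w8.png

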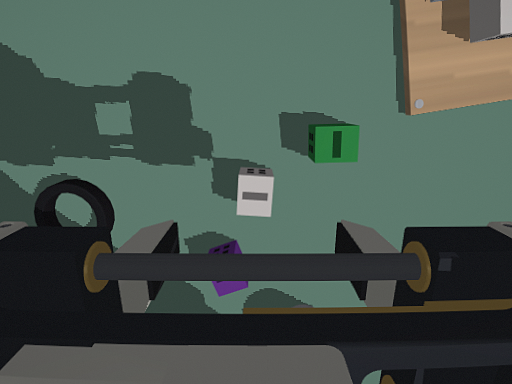

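The small housing is centred at (254,195), 37×31 mm, yaw about -9.8°. The purple and green look-alikes are clear of the fingers. I'll grasp it.

Request:
move_arm(dp=[[-0.003, 0.004, -0.1], [0, 0, -0.1], [0, 0, -0.1], [0, 0, -0.078], [0, 0, 0], [0, 0, 0], [0, 0, 0], [0, 0, 0], [0, 0, 0], [0, 0, 0], [0, 0, 0.12], [0, 0, 0.12], [0, 0, 0]], turn=[[0, 0, -0.08], [0, 0, 0], [0, 0, 0], [0, 0, 0], [0, 0, 0], [0, 0, 0], [0, 0, 0], [0, 0, 0], [0, 0, 0], [0, 0, 0], [0, 0, 0], [0, 0, 0], [0, 0, 0]], grip=[-0.3, -0.3, -0.3, -0.3, 1, 1, 1, 1, 1, 1, 1, 1, 1])

```text
time_s: 19.35
ee_pos: [465.0, 268.9, 81.0]
eef_rot: [0.996, -0.085, 0.002, -0.002]
force: [0.2, -0.4, -0.3]
gripper_width: 0.325
grip_force: 30.0
```

Request:
move_arm(dp=[[0.0572, -0.1415, 0], [0.0572, -0.1415, 0], [0.0572, -0.1415, 0], [0.0572, -0.1415, 0], [0.0572, -0.1415, 0], [0.0572, -0.1415, 0], [0.0572, -0.1415, 0], [0, 0, 0], [0, 0, -0.1], [0, 0, -0.08], [0, 0, 0], [0, 0, 0]], turn=[[0, 0, 0.0425], [0, 0, 0.0425], [0, 0, 0.0425], [0, 0, 0.0425], [0, 0, 0.0425], [0, 0, 0.0425], [0, 0, 0.0425], [0, 0, 0], [0, 0, 0], [0, 0, 0], [0, 0, 0], [0, 0, 0]], grip=[1, 1, 1, 1, 1, 1, 1, 1, 1, 1, 1, 1])

```text
time_s: 20.85
ee_pos: [583.6, -28.7, 24.7]
eef_rot: [0.999, 0.032, 0.0, -0.0]
force: [0.3, -0.8, -0.6]
gripper_width: 0.324
grip_force: 30.0
```

```bash
python3 look.py w9 | head -1
```

```text
[583.6 -28.7  24.7] yaw 3.69 q7 -1.83 20.85
```

Expected contact is near x≈597.

Request:
move_arm(dp=[[0, 0, -0.018], [0, 0, -0.006], [0.015, 0.001, 0], [0.012, 0.001, 0], [0.008, 0, 0], [0.004, 0, 0], [0, 0, 0]], turn=[[0, 0, 0], [0, 0, 0], [0, 0, 0], [0, 0, 0], [0, 0, 0], [0, 0, 0], [0, 0, 0]], grip=[1, 1, 1, 1, 1, 1, 1])

```text
time_s: 21.78
ee_pos: [595.1, -28.8, 17.3]
eef_rot: [0.999, 0.032, -0.0, 0.0]
force: [-3.6, 0.5, 5.2]
gripper_width: 0.328
grip_force: 30.0
```

Request:
move_arm(dp=[[0.004, 0, 0], [0.004, 0, 0], [0, 0, 0]], turn=[[0, 0, 0], [0, 0, 0], [0, 0, 0]], grip=[1, 1, 1])

```text
time_s: 22.15
ee_pos: [597.5, -28.8, 17.3]
eef_rot: [0.999, 0.032, -0.0, 0.0]
force: [-2.5, -0.7, 5.9]
gripper_width: 0.327
grip_force: 30.0
```

Request:
move_arm(dp=[[0.004, 0, 0], [0.004, 0, 0], [0, 0, 0]], turn=[[0, 0, 0], [0, 0, 0], [0, 0, 0]], grip=[1, 1, 1])

```text
time_s: 22.52
ee_pos: [597.6, -28.8, 17.3]
eef_rot: [0.999, 0.032, -0.002, 0.0]
force: [-10.6, 0.1, 15.3]
gripper_width: 0.325
grip_force: 30.0
```

Request:
move_arm(dp=[[-0.003, 0, 0.002], [0, 0, 0], [0, 0, 0], [0, 0, 0], [0, 0, 0.12], [0, 0, 0.2], [-0.0597, -0.129, 0.02], [-0.0597, -0.129, 0], [-0.0597, -0.129, 0], [-0.0597, -0.129, 0], [-0.0597, -0.129, 0], [-0.0597, -0.129, 0], [-0.0597, -0.129, 0], [0, 0, 0], [0, 0, 0]], turn=[[0, 0, 0], [0, 0, 0], [0, 0, 0], [0, 0, 0], [0, 0, 0], [0, 0, 0], [0, 0, -0.0333], [0, 0, -0.0333], [0, 0, -0.0333], [0, 0, -0.0333], [0, 0, -0.0333], [0, 0, -0.0333], [0, 0, -0.0333], [0, 0, 0], [0, 0, 0]], grip=[1, -0.1, -0.1, -0.1, -0.1, -0.1, -1, -1, -1, -1, -1, -1, -1, -1, -1])

```text
time_s: 24.4
ee_pos: [474.1, -299.2, 119.7]
eef_rot: [0.998, -0.06, 0.0, -0.0]
force: [0.6, 0.0, 0.0]
gripper_width: 1.004
grip_force: 0.0
```

```bash
python3 look.py w10
```

```text
[ 474.1 -299.2  119.7] yaw -6.83 q7 -1.4 24.4
wood [([440.0, 180.0], [459.5, -474.3, 84.7, 30.6, -2.0]), ([65.0, 86.0], [590.3, -126.1, 140.3, 116.8, -86.4])]
white z34 ([256.0, 197.0], [471.7, -299.4, 21.7, 7.2, 83.2])
white z34 ([256.0, 196.0], [471.8, -299.5, 61.0, 37.1, 83.2])
white z34 ([124.0, 126.0], [544.9, -198.6, 6.9, 6.5, 82.7])
white z34 ([197.0, 66.0], [583.0, -265.9, 15.9, 11.3, 28.8])
white z34 ([234.0, 59.0], [583.9, -295.3, 32.2, 2.9, -78.8])
white z34 ([449.0, 78.0], [549.5, -463.8, 85.9, 5.7, -0.7])
white z34 ([44.0, 25.0], [628.5, -153.2, 13.3, 2.7, 4.1])
white z34 ([225.0, 53.0], [593.1, -294.4, 69.9, 59.6, -79.7])
white z34 ([37.0, 25.0], [630.7, -146.7, 71.1, 31.3, -86.6])
```

View pics/w10.png

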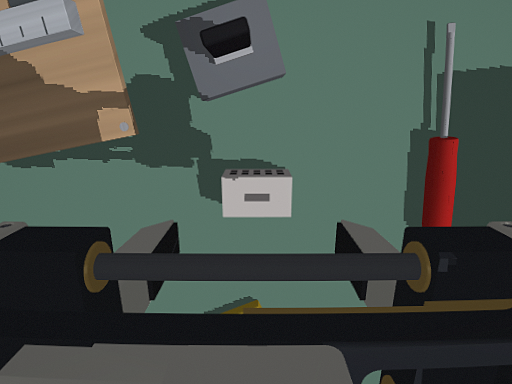

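The large housing is centred at (256,197), 61×37 mm. The stand is also in view: centre (593,-294), 70×60 mm, yaw 10.3°. I'll grasp the housing.

Request:
move_arm(dp=[[-0.007, -0.001, -0.1], [0, 0, -0.1], [0, 0, -0.1], [0, 0, -0.078], [0, 0, 0], [0, 0, 0], [0, 0, 0], [0, 0, 0], [0, 0, 0], [0, 0, 0], [0, 0, 0.12], [0, 0, 0.12], [0, 0, 0]], turn=[[0, 0, 0], [0, 0, 0], [0, 0, 0], [0, 0, 0], [0, 0, 0], [0, 0, 0], [0, 0, 0], [0, 0, 0], [0, 0, 0], [0, 0, 0], [0, 0, 0], [0, 0, 0], [0, 0, 0]], grip=[-1, -1, -1, -1, 1, 1, 1, 1, 1, 1, 1, 1, 1])

```text
time_s: 26.08
ee_pos: [473.4, -301.0, 81.0]
eef_rot: [0.998, -0.06, 0.002, 0.001]
force: [1.4, -0.5, -1.8]
gripper_width: 0.652
grip_force: 30.0
```

Request:
move_arm(dp=[[0.0782, 0.1253, 0], [0.0782, 0.1253, 0], [0.0782, 0.1253, 0], [0.0782, 0.1253, 0], [0.0782, 0.1253, 0], [0, 0, 0], [0, 0, -0.1], [0, 0, -0.08], [0, 0, 0], [0, 0, 0]], turn=[[0, 0, 0.0467], [0, 0, 0.0467], [0, 0, 0.0467], [0, 0, 0.0467], [0, 0, 0.0467], [0, 0, 0], [0, 0, 0], [0, 0, 0], [0, 0, 0], [0, 0, 0]], grip=[1, 1, 1, 1, 1, 1, 1, 1, 1, 1])

```text
time_s: 27.32
ee_pos: [589.0, -112.5, 24.7]
eef_rot: [0.999, 0.032, 0.0, 0.0]
force: [0.5, 1.1, -1.1]
gripper_width: 0.652
grip_force: 30.0
```

```bash
python3 look.py w11 | head -1
```

```text
[ 589.  -112.5   24.7] yaw 3.63 q7 -1.67 27.325
```

Request:
move_arm(dp=[[0, 0, -0.018], [0, 0, -0.006], [0.015, 0.001, 0], [0.012, 0.001, 0], [0.008, 0, 0], [0.004, 0, 0], [0, 0, 0]], turn=[[0, 0, 0], [0, 0, 0], [0, 0, 0], [0, 0, 0], [0, 0, 0], [0, 0, 0], [0, 0, 0]], grip=[1, 1, 1, 1, 1, 1, 1])

```text
time_s: 28.25
ee_pos: [600.6, -111.4, 17.3]
eef_rot: [0.999, 0.032, -0.0, 0.0]
force: [-3.3, 0.1, 4.3]
gripper_width: 0.654
grip_force: 30.0
```

Request:
move_arm(dp=[[0.004, 0, 0], [0.003, 0, 0], [0, 0, 0]], turn=[[0, 0, 0], [0, 0, 0], [0, 0, 0]], grip=[1, 1, 1])

```text
time_s: 28.62
ee_pos: [602.6, -111.4, 17.3]
eef_rot: [0.999, 0.032, -0.0, 0.0]
force: [-3.9, 0.3, 4.9]
gripper_width: 0.653
grip_force: 30.0
```

Request:
move_arm(dp=[[0.004, 0, 0], [0.004, 0, 0], [0, 0, 0]], turn=[[0, 0, 0], [0, 0, 0], [0, 0, 0]], grip=[1, 1, 1])

```text
time_s: 29.0
ee_pos: [602.8, -111.5, 17.3]
eef_rot: [0.999, 0.032, -0.002, 0.0]
force: [-12.4, 0.5, 14.2]
gripper_width: 0.654
grip_force: 30.0
```

Request:
move_arm(dp=[[-0.003, 0, 0.002], [0, 0, 0], [0, 0, 0], [0, 0, 0], [0, 0, 0.12], [0, 0, 0.2], [-0.06, 0.08, 0.15], [-0.06, 0.08, 0.15], [-0.06, 0.08, 0.15], [0, 0, 0.1], [0, 0, 0], [0, 0, 0]], turn=[[0, 0, 0], [0, 0, 0], [0, 0, 0], [0, 0, 0], [0, 0, 0], [0, 0, 0], [0, 0, 0], [0, 0, 0], [0, 0, 0], [0, 0, 0], [0, 0, 0], [0, 0, 0]], grip=[1, -0.6, -0.6, -0.6, -0.6, -0.6, -1, -1, -1, -1, -1, -1])

```text
time_s: 30.5
ee_pos: [550.0, -39.8, 278.0]
eef_rot: [0.999, 0.032, -0.0, 0.0]
force: [0.0, -1.0, -0.6]
gripper_width: 0.999
grip_force: 0.0
```

```bash
cat >> look.py <<'E'
B=np.array([601.5,-32.2]);a=np.radians(3.7);ex=np.array([np.cos(a),np.sin(a)]);ey=np.array([-ex[1],ex[0]])
for b in blobs(m,w,44,40):
    q=np.array(b[1][:2])-B
    if abs(q@ey)<150 and abs(q@ex)<60: print('board frame z44',b[0],(q@ex).round(1),(q@ey).round(1),b[1][2:])
E
python3 look.py w12
```

```text
[550.  -39.8 278. ] yaw 3.64 q7 -1.66 30.5
wood [([253.0, 108.0], [623.1, -31.6, 297.8, 99.3, -86.6]), ([253.0, 119.0], [601.5, -32.2, 320.1, 149.7, -86.3])]
white z34 ([314.0, 127.0], [601.9, -114.1, 24.5, 7.9, -86.1])
white z34 ([251.0, 127.0], [596.3, -29.0, 22.8, 7.9, -86.3])
white z34 ([190.0, 127.0], [591.2, 52.7, 23.2, 7.9, -86.6])
white z34 ([254.0, 113.0], [609.4, -32.6, 277.3, 63.0, -86.3])
white z34 ([17.0, 13.0], [721.8, 275.8, 48.3, 31.8, -89.3])
long z54? ([254.0, 113.0], [610.0, -32.7, 263.5, 59.9, -86.3])
edge z30 ([254.0, 113.0], [609.2, -32.5, 280.1, 63.6, -86.3])
board frame z44 [314.0, 127.0] -4.3 -79.8 [23.9, 7.7, -86.1]
board frame z44 [251.0, 127.0] -4.4 3.3 [22.2, 7.7, -86.3]
board frame z44 [190.0, 127.0] -4.1 83.1 [22.6, 7.7, -86.6]
board frame z44 [254.0, 113.0] 8.2 -0.9 [270.4, 61.4, -86.3]
```

View pics/w12.png

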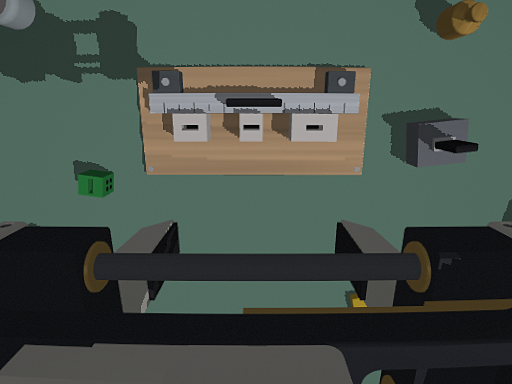

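The row is set. Slots are at (190,127), (251,127) and (314,127), all aligned at 93.7° and about 4.3 mm on the near side of board centre (expected 4). Next is the gauge.

Request:
move_arm(dp=[[0.0239, -0.1415, -0.0778], [0.0239, -0.1415, -0.0778], [0.0239, -0.1415, -0.0778], [0.0239, -0.1415, -0.0778], [0.0239, -0.1415, -0.0778], [0.0239, -0.1415, -0.0778], [0, 0, 0], [0, 0, 0]], turn=[[0, 0, 0.0247], [0, 0, 0.0247], [0, 0, 0.0247], [0, 0, 0.0247], [0, 0, 0.0247], [0, 0, 0.0247], [0, 0, 0], [0, 0, 0]], grip=[-1, -1, -1, -1, -1, -1, -1, -1])

```text
time_s: 31.55
ee_pos: [592.9, -293.3, 137.5]
eef_rot: [0.996, 0.09, -0.001, -0.001]
force: [-0.5, -0.5, 0.0]
gripper_width: 1.001
grip_force: 0.0
```

```bash
python3 look.py w13
python3 - <<'E'
from h import *
m=cam('wrist');im=cv2.imread('pics/w13.png')
h=cv2.cvtColor(im,cv2.COLOR_BGR2HSV)
g=lowrect((h[...,1]<50)&(h[...,2]>55),225)
for z in(34,39): print(z,[b for b in blobs(m,g,z,60) if abs(b[1][0]-593)<60 and abs(b[1][1]+294)<60])
print('blk',[b for b in blobs(m,lowrect(dark(im,35),225),84,60) if abs(b[1][0]-593)<60 and abs(b[1][1]+294)<60])
E
```

```text
[ 592.9 -293.3  137.5] yaw 10.33 q7 -1.2 31.55
wood [([80.0, 126.0], [606.1, -109.7, 169.4, 149.4, -86.3])]
white z34 ([431.0, 216.0], [596.1, -463.4, 10.3, 5.9, 1.3])
white z34 ([54.0, 146.0], [599.4, -105.1, 22.0, 8.3, -86.0])
white z34 ([64.0, 148.0], [598.0, -114.0, 83.2, 37.1, -80.3])
white z34 ([4.0, 134.0], [601.4, -59.8, 36.0, 10.7, -2.5])
white z34 ([132.0, 120.0], [635.3, -173.4, 20.8, 12.4, 4.6])
white z34 ([117.0, 104.0], [644.9, -161.4, 28.3, 8.4, -80.4])
board frame z44 [54.0, 146.0] -4.7 -79.5 [21.2, 8.0, -86.0]
board frame z44 [64.0, 148.0] -6.7 -88.0 [80.0, 35.7, -80.3]
board frame z44 [4.0, 134.0] -0.0 -36.1 [34.6, 10.3, -2.5]
board frame z44 [132.0, 120.0] 25.5 -147.2 [20.0, 11.9, 4.6]
board frame z44 [117.0, 104.0] 35.4 -136.4 [27.2, 8.1, -80.4]
34 [([257.0, 199.0], [583.7, -295.1, 37.7, 26.4, -79.5]), ([257.0, 186.0], [594.8, -293.3, 71.1, 63.1, -79.7])]
39 [([257.0, 199.0], [585.3, -294.9, 37.0, 25.9, -79.5]), ([257.0, 186.0], [596.1, -293.0, 69.7, 61.9, -79.7])]
blk [([257.0, 199.0], [599.2, -292.7, 28.3, 19.8, -79.5])]
```

View pics/w13.png

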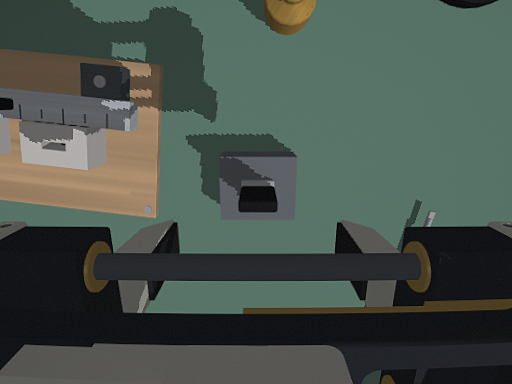

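The gauge handle is at (257,199) on the stand, between the fingers and aligned.

Request:
move_arm(dp=[[0.002, -0.002, -0.12], [0, 0, -0.1], [0, 0, -0.08], [0, 0, 0], [0, 0, 0], [0, 0, 0], [0, 0, 0], [0, 0, 0], [0, 0, 0], [0, 0, 0], [0, 0, 0]], turn=[[0, 0, 0], [0, 0, 0], [0, 0, 0], [0, 0, 0], [0, 0, 0], [0, 0, 0], [0, 0, 0], [0, 0, 0], [0, 0, 0], [0, 0, 0], [0, 0, 0]], grip=[-1, -1, -1, -1, 1, 1, 1, 1, 1, 1, 1])

```text
time_s: 32.98
ee_pos: [593.8, -294.7, 48.6]
eef_rot: [0.996, 0.09, -0.0, -0.0]
force: [0.2, 1.4, -0.6]
gripper_width: 0.324
grip_force: 30.0
```

```bash
python3 look.py g0|head -1; python3 -c "
from h import *
o=env.observe();print(o['gripper_width'],o['grip_force'],o['force'])"
```

```text
[ 593.8 -294.7   48.6] yaw 10.33 q7 -1.23 32.975
0.32290281474269383 29.999878406524658 [-0.08585582  0.84466976  0.02525691]
```

Request:
move_arm(dp=[[0, 0, 0.05], [0, 0, 0.08], [0, 0, 0.08], [0.002, 0.1477, 0], [0.002, 0.1477, 0], [0.002, 0.1477, 0], [0.002, 0.1477, 0], [0.002, 0.1477, 0], [0.002, 0.1477, 0], [0, 0, 0], [0, 0, -0.06], [0, 0, 0], [0, 0, 0]], turn=[[0, 0, 0], [0, 0, 0], [0, 0, 0], [0, 0, -0.0246], [0, 0, -0.0246], [0, 0, -0.0246], [0, 0, -0.0246], [0, 0, -0.0246], [0, 0, -0.0246], [0, 0, 0], [0, 0, 0], [0, 0, 0], [0, 0, 0]], grip=[1, 1, 1, 1, 1, 1, 1, 1, 1, 1, 1, 1, 1])

```text
time_s: 34.65
ee_pos: [597.2, -30.2, 93.2]
eef_rot: [1.0, 0.031, -0.0, 0.0]
force: [0.2, 0.9, -1.1]
gripper_width: 0.33
grip_force: 30.0
```

```bash
python3 look.py g1
python3 - <<'E'
from h import *
ms=cam('side');im=env.get_image('side');o=env.observe()
p=o['ee_pos'];u,v=proj(ms,p).astype(int);print(u,v)
c=im[max(v-60,0):v+60,u-80:u+80];c=cv2.resize(c,None,fx=5,fy=5,interpolation=cv2.INTER_CUBIC)
w=cv2.imread('pics/g1.png')
cv2.imwrite('pics/s1.png',c)
E
```

```text
[597.2 -30.2  93.2] yaw 3.59 q7 -1.75 34.65
wood [([258.0, 141.0], [624.5, -30.8, 320.0, 103.1, -86.4])]
white z34 ([150.0, 212.0], [585.5, 53.6, 22.1, 4.9, -79.2])
white z34 ([367.0, 210.0], [598.3, -116.5, 23.5, 6.7, -86.5])
white z34 ([132.0, 184.0], [607.1, 65.5, 19.5, 1.6, -86.4])
white z34 ([376.0, 181.0], [621.3, -120.9, 9.4, 3.2, -86.3])
white z34 ([260.0, 190.0], [603.5, -32.9, 76.0, 30.7, -86.4])
white z34 ([363.0, 177.0], [624.2, -111.5, 12.5, 8.9, -20.0])
white z34 ([154.0, 175.0], [615.1, 48.0, 18.0, 8.8, -28.3])
white z34 ([284.0, 172.0], [613.3, -32.3, 275.1, 61.1, -86.4])
white z34 ([415.0, 129.0], [662.2, -143.0, 10.2, 10.0, 4.3])
long z54? ([284.0, 172.0], [618.5, -31.8, 249.9, 55.5, -86.4])
edge z30 ([284.0, 172.0], [612.3, -32.4, 280.2, 62.2, -86.4])
board frame z44 [150.0, 212.0] -6.9 82.8 [21.1, 4.7, -79.2]
board frame z44 [367.0, 210.0] -5.2 -80.0 [22.5, 6.4, -86.5]
board frame z44 [132.0, 184.0] 14.5 92.8 [18.6, 1.5, -86.4]
board frame z44 [376.0, 181.0] 16.5 -85.5 [9.0, 3.0, -86.3]
board frame z44 [260.0, 190.0] 5.0 -0.7 [72.5, 29.2, -86.4]
board frame z44 [363.0, 177.0] 19.9 -76.8 [11.9, 8.5, -20.0]
board frame z44 [154.0, 175.0] 21.0 75.6 [17.2, 8.4, -28.3]
board frame z44 [284.0, 172.0] 14.4 -0.8 [262.5, 58.3, -86.4]
board frame z44 [415.0, 129.0] 54.1 -109.2 [9.7, 9.5, 4.3]
277 176
```

View pics/s1.png

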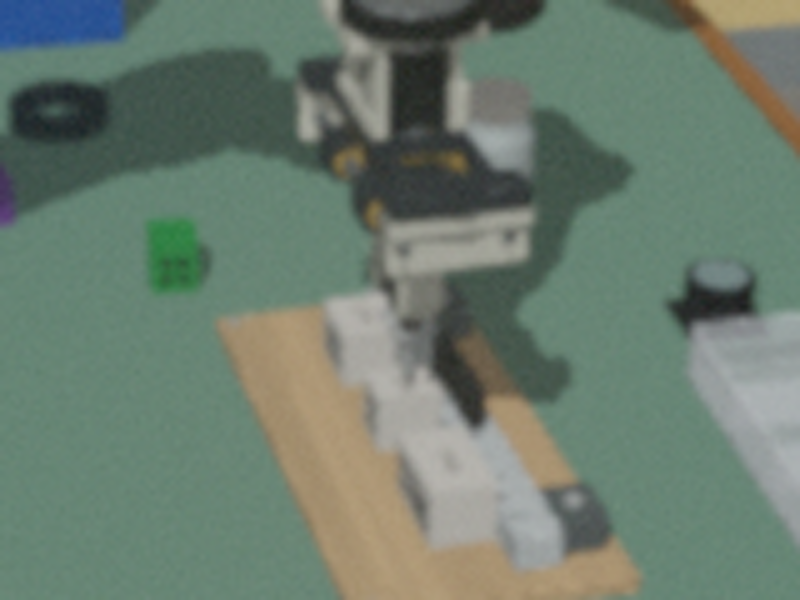

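The side crop shows the gauge upright in the gripper, its blade just above the small housing's slot. I'll do a cautious insertion.

Request:
move_arm(dp=[[0, 0.004, -0.015], [0, 0, -0.015], [0, 0, -0.008], [0, 0, -0.006], [0, 0, 0]], turn=[[0, 0, 0], [0, 0, 0], [0, 0, 0], [0, 0, 0], [0, 0, 0]], grip=[1, 1, 1, 1, 1])

```text
time_s: 35.38
ee_pos: [597.4, -27.7, 80.3]
eef_rot: [0.999, 0.032, -0.0, 0.0]
force: [0.5, 0.7, -1.3]
gripper_width: 0.324
grip_force: 30.0
```

Request:
move_arm(dp=[[0, -0.003, -0.008], [0, 0, -0.02], [0, 0, -0.02], [0, 0, -0.012], [0, 0, 0]], turn=[[0, 0, 0], [0, 0, 0], [0, 0, 0], [0, 0, 0], [0, 0, 0]], grip=[1, 1, 1, 1, 1])

```text
time_s: 36.0
ee_pos: [597.2, -28.6, 61.9]
eef_rot: [0.999, 0.032, -0.0, -0.0]
force: [0.5, 0.0, -0.7]
gripper_width: 0.319
grip_force: 30.0
```

Request:
move_arm(dp=[[0, 0, -0.007], [0, 0, -0.004], [0, 0, -0.002], [0, 0, 0]], turn=[[0, 0, 0], [0, 0, 0], [0, 0, 0], [0, 0, 0]], grip=[1, 1, 1, 1])

```text
time_s: 36.5
ee_pos: [597.5, -28.6, 58.6]
eef_rot: [0.999, 0.032, 0.0, 0.0]
force: [-0.0, -0.2, -1.4]
gripper_width: 0.323
grip_force: 30.0
```

Near the bottom with no contact yet, so I'll go on in small steps.

Request:
move_arm(dp=[[0, 0, -0.003], [0, 0, -0.003], [0, 0, 0], [0, 0, 0]], turn=[[0, 0, 0], [0, 0, 0], [0, 0, 0], [0, 0, 0]], grip=[1, 1, 1, 1])

```text
time_s: 37.0
ee_pos: [597.7, -28.6, 58.4]
eef_rot: [0.999, 0.032, 0.0, 0.0]
force: [-4.9, -0.2, 17.4]
gripper_width: 0.324
grip_force: 30.0
```

The flange seated at z=58.4 with a clear contact reaction. Draw it out and move to the medium housing.

Request:
move_arm(dp=[[0, 0, 0.006], [0, 0, 0.03], [0, 0, 0.05], [0, 0, 0.04], [0, 0, 0], [-0.0085, 0.1328, 0], [-0.0085, 0.1328, 0], [0, 0, 0], [0, 0, 0]], turn=[[0, 0, 0], [0, 0, 0], [0, 0, 0], [0, 0, 0], [0, 0, 0], [0, 0, 0], [0, 0, 0], [0, 0, 0], [0, 0, 0]], grip=[1, 1, 1, 1, 1, 1, 1, 1, 1])

```text
time_s: 38.12
ee_pos: [592.2, 50.6, 94.2]
eef_rot: [0.999, 0.032, -0.0, 0.0]
force: [0.9, -0.1, -0.1]
gripper_width: 0.327
grip_force: 30.0
```

```bash
python3 look.py g2 | grep -v 'z34'; python3 -c "
from h import *
print(env.observe()['ee_pos'])"
```

```text
[592.2  50.6  94.2] yaw 3.7 q7 -1.89 38.125
wood [([296.0, 135.0], [623.6, -14.7, 287.1, 102.7, -86.2])]
long z54? ([350.0, 182.0], [617.4, -15.5, 234.4, 55.9, -86.5])
edge z30 ([350.0, 182.0], [611.7, -24.0, 262.7, 62.7, -86.5])
board frame z44 [470.0, 211.0] -4.9 -80.5 [22.4, 7.3, -86.6]
board frame z44 [364.0, 209.0] -4.7 2.5 [22.5, 7.2, -86.4]
board frame z44 [463.0, 180.0] 17.1 -71.7 [8.4, 7.0, 54.5]
board frame z44 [258.0, 179.0] 17.6 81.6 [9.7, 5.8, -51.9]
board frame z44 [375.0, 168.0] 26.2 -2.9 [80.5, 17.6, -88.9]
board frame z44 [275.0, 146.0] 42.1 69.7 [33.9, 1.4, -86.2]
board frame z44 [350.0, 182.0] 14.3 12.3 [246.2, 58.7, -86.5]
board frame z44 [213.0, 128.0] 54.6 112.7 [8.3, 7.7, 1.9]
[592.29495126  49.86489429  94.2081993 ]
```

Request:
move_arm(dp=[[0, 0.002, -0.02], [0, 0, -0.015], [0, 0, -0.008], [0, 0, -0.004], [0, 0, 0]], turn=[[0, 0, 0], [0, 0, 0], [0, 0, 0], [0, 0, 0], [0, 0, 0]], grip=[1, 1, 1, 1, 1])

```text
time_s: 38.8
ee_pos: [592.4, 51.7, 80.4]
eef_rot: [0.999, 0.032, -0.0, 0.0]
force: [0.7, 0.2, -0.9]
gripper_width: 0.324
grip_force: 30.0
```

Request:
move_arm(dp=[[0, -0.002, -0.008], [0, 0, -0.02], [0, 0, -0.02], [0, 0, -0.014], [0, 0, -0.006], [0, 0, -0.002], [0, 0, 0]], turn=[[0, 0, 0], [0, 0, 0], [0, 0, 0], [0, 0, 0], [0, 0, 0], [0, 0, 0], [0, 0, 0]], grip=[1, 1, 1, 1, 1, 1, 1])

```text
time_s: 39.67
ee_pos: [592.5, 51.1, 59.5]
eef_rot: [0.999, 0.032, 0.0, -0.0]
force: [-0.7, -0.3, -0.3]
gripper_width: 0.324
grip_force: 30.0
```

Request:
move_arm(dp=[[0, 0, -0.004], [0, 0, -0.003], [0, 0, 0], [0, 0, 0]], turn=[[0, 0, 0], [0, 0, 0], [0, 0, 0], [0, 0, 0]], grip=[1, 1, 1, 1])

```text
time_s: 40.17
ee_pos: [592.6, 51.1, 58.4]
eef_rot: [0.999, 0.032, 0.0, 0.0]
force: [-3.2, -0.1, 9.8]
gripper_width: 0.324
grip_force: 30.0
```

Seated. Draw out and go to the large housing.

Request:
move_arm(dp=[[0, 0, 0.004], [0, 0, 0.03], [0, 0, 0.05], [0, 0, 0.04], [0, 0, 0], [0.0085, -0.1358, 0], [0.0085, -0.1358, 0], [0.0085, -0.1358, 0], [0.0085, -0.1358, 0], [0, 0, 0], [0, 0, 0], [0, 0, 0]], turn=[[0, 0, 0], [0, 0, 0], [0, 0, 0], [0, 0, 0], [0, 0, 0], [0, 0, 0], [0, 0, 0], [0, 0, 0], [0, 0, 0], [0, 0, 0], [0, 0, 0], [0, 0, 0]], grip=[1, 1, 1, 1, 1, 1, 1, 1, 1, 1, 1, 1])

```text
time_s: 41.68
ee_pos: [602.5, -110.3, 94.4]
eef_rot: [0.999, 0.033, -0.0, -0.0]
force: [0.1, 1.2, -0.3]
gripper_width: 0.328
grip_force: 30.0
```

```bash
python3 look.py g3 | grep -v 'z34'; python3 -c "
from h import *
print(env.observe()['ee_pos'])"
```

```text
[ 602.5 -110.3   94.4] yaw 3.8 q7 -1.61 41.675
wood [([220.0, 134.0], [625.5, -43.7, 294.1, 102.4, -86.4])]
long z54? ([164.0, 180.0], [619.3, -45.0, 240.7, 56.5, -85.9])
edge z30 ([164.0, 180.0], [612.6, -37.7, 269.7, 63.3, -85.9])
board frame z44 [150.0, 205.0] -2.7 1.7 [18.4, 2.4, -86.0]
board frame z44 [46.0, 209.0] -4.7 83.1 [21.1, 7.3, -85.8]
board frame z44 [287.0, 181.0] 16.5 -100.6 [10.2, 3.0, -86.1]
board frame z44 [48.0, 179.0] 16.8 78.5 [22.9, 6.3, -70.9]
board frame z44 [81.0, 172.0] 23.3 51.0 [8.6, 4.3, 14.0]
board frame z44 [259.0, 175.0] 21.1 -81.5 [14.5, 7.5, -16.3]
board frame z44 [262.0, 146.0] 42.0 -82.2 [25.5, 1.4, -86.1]
board frame z44 [164.0, 180.0] 14.3 -10.7 [252.8, 59.3, -85.9]
board frame z44 [307.0, 129.0] 53.9 -113.1 [9.7, 9.1, 6.0]
[ 602.59938357 -110.37007656   94.50400739]
```

Request:
move_arm(dp=[[0, -0.005, -0.02], [0, 0, -0.015], [0, 0, -0.008], [0, 0, -0.004], [0, 0, 0]], turn=[[0, 0, 0], [0, 0, 0], [0, 0, 0], [0, 0, 0], [0, 0, 0]], grip=[1, 1, 1, 1, 1])

```text
time_s: 42.35
ee_pos: [602.5, -113.4, 80.4]
eef_rot: [0.999, 0.032, -0.0, -0.0]
force: [-0.3, -0.1, -1.8]
gripper_width: 0.324
grip_force: 30.0
```

Request:
move_arm(dp=[[0, 0.004, -0.004], [0, 0, -0.02], [0, 0, -0.02], [0, 0, -0.016], [0, 0, -0.008], [0, 0, -0.002], [0, 0, 0]], turn=[[0, 0, 0], [0, 0, 0], [0, 0, 0], [0, 0, 0], [0, 0, 0], [0, 0, 0], [0, 0, 0]], grip=[1, 1, 1, 1, 1, 1, 1])

```text
time_s: 43.22
ee_pos: [602.6, -112.2, 59.5]
eef_rot: [0.999, 0.032, 0.0, 0.0]
force: [-0.4, 0.3, -1.2]
gripper_width: 0.323
grip_force: 30.0
```

Request:
move_arm(dp=[[0, 0, -0.004], [0, 0, -0.003], [0, 0, 0], [0, 0, 0]], turn=[[0, 0, 0], [0, 0, 0], [0, 0, 0], [0, 0, 0]], grip=[1, 1, 1, 1])

```text
time_s: 43.72
ee_pos: [602.9, -112.2, 58.5]
eef_rot: [0.999, 0.032, 0.0, 0.0]
force: [-3.7, -0.3, 9.7]
gripper_width: 0.324
grip_force: 30.0
```

Seated. Draw out and return to the stand.

Request:
move_arm(dp=[[0, 0, 0.004], [0, 0, 0.03], [0, 0, 0.05], [0, 0, 0.04], [0, 0, 0], [-0.0075, -0.152, 0], [-0.0075, -0.152, 0], [-0.0075, -0.152, 0], [-0.0075, -0.152, 0], [0, 0, 0], [0, 0, -0.03], [0, 0, 0], [0, 0, 0]], turn=[[0, 0, 0], [0, 0, 0], [0, 0, 0], [0, 0, 0], [0, 0, 0], [0, 0, 0.0372], [0, 0, 0.0372], [0, 0, 0.0372], [0, 0, 0.0372], [0, 0, 0], [0, 0, 0], [0, 0, 0], [0, 0, 0]], grip=[1, 1, 1, 1, 1, 1, 1, 1, 1, 1, 1, 1, 1])

```text
time_s: 45.35
ee_pos: [593.8, -293.1, 85.4]
eef_rot: [0.996, 0.091, -0.0, -0.0]
force: [0.6, 0.2, 0.0]
gripper_width: 0.325
grip_force: 30.0
```

```bash
python3 look.py g4 | grep -E 'yaw|board'
```

```text
[ 593.8 -293.1   85.4] yaw 10.49 q7 -1.22 45.35
board frame z44 [45.0, 122.0] 21.7 -110.1 [8.7, 2.8, 0.2]
board frame z44 [72.0, 126.0] 21.6 -129.0 [14.1, 2.8, 1.5]
board frame z44 [102.0, 108.0] 34.8 -149.2 [12.5, 5.6, -24.5]
board frame z44 [48.0, 132.0] 8.6 -114.6 [82.7, 63.6, -86.4]
board frame z44 [61.0, 76.0] 52.7 -122.7 [8.3, 8.1, -80.9]
```

Request:
move_arm(dp=[[0, -0.005, -0.02], [0, 0, -0.015], [0, 0, -0.01], [0, 0, -0.006], [0, 0, 0]], turn=[[0, 0, -0.003], [0, 0, 0], [0, 0, 0], [0, 0, 0], [0, 0, 0]], grip=[1, 1, 1, 1, 1])

```text
time_s: 46.02
ee_pos: [593.4, -295.9, 70.0]
eef_rot: [0.996, 0.089, -0.0, -0.0]
force: [0.2, 1.2, -2.1]
gripper_width: 0.328
grip_force: 30.0
```

Request:
move_arm(dp=[[0.001, 0.003, -0.004], [0, 0, -0.02], [0, 0, -0.02], [0, 0, -0.016], [0, 0, -0.006], [0, 0, -0.002], [0, 0, 0]], turn=[[0, 0, 0], [0, 0, 0], [0, 0, 0], [0, 0, 0], [0, 0, 0], [0, 0, 0], [0, 0, 0]], grip=[1, 1, 1, 1, 1, 1, 1])

```text
time_s: 46.9
ee_pos: [594.0, -295.2, 49.9]
eef_rot: [0.996, 0.089, 0.0, 0.0]
force: [-0.2, 1.1, -0.1]
gripper_width: 0.327
grip_force: 30.0
```

Request:
move_arm(dp=[[0, 0, -0.004], [0, 0, -0.002], [0, 0, 0], [0, 0, 0]], turn=[[0, 0, 0], [0, 0, 0], [0, 0, 0], [0, 0, 0]], grip=[1, 1, 1, 1])

```text
time_s: 47.4
ee_pos: [594.0, -295.2, 48.5]
eef_rot: [0.996, 0.089, 0.0, 0.0]
force: [-1.2, 0.2, 6.1]
gripper_width: 0.325
grip_force: 30.0
```

Fully home. Release, go up, and check from the overview pose.

Request:
move_arm(dp=[[0, 0, 0], [0, 0, 0], [0, 0, 0], [0, 0, 0], [0, 0, 0], [0, 0, 0.1], [0, 0, 0.2], [0, 0, 0.15], [-0.025, 0.17, 0.06], [-0.025, 0.17, 0.06], [-0.025, 0.17, 0.06], [-0.025, 0.17, 0.06], [-0.025, 0.17, 0.06], [0, 0, 0], [0, 0, 0]], turn=[[0, 0, 0], [0, 0, 0], [0, 0, 0], [0, 0, 0], [0, 0, 0], [0, 0, 0], [0, 0, 0], [0, 0, 0], [0, 0, -0.03], [0, 0, -0.03], [0, 0, -0.03], [0, 0, -0.03], [0, 0, -0.03], [0, 0, 0], [0, 0, 0]], grip=[-0.2, -0.2, -0.2, -0.2, -0.2, -0.2, -1, -1, -1, -1, -1, -1, -1, -1, -1])

```text
time_s: 49.28
ee_pos: [556.3, -40.8, 273.0]
eef_rot: [1.0, 0.031, 0.0, 0.0]
force: [0.1, -0.0, -0.2]
gripper_width: 1.0
grip_force: 0.0
```

```bash
python3 look.py w14 | grep -E 'yaw|board|wood'
python3 - <<'E'
from h import *
im=cv2.imread('pics/w14.png')
cv2.imwrite('pics/w14b.png',cv2.resize(im[40:200,110:510],None,fx=2,fy=2,interpolation=cv2.INTER_CUBIC))
E
```

```text
[556.3 -40.8 273. ] yaw 3.51 q7 -1.67 49.275
wood [([252.0, 113.0], [623.4, -31.7, 297.7, 99.9, -86.7]), ([252.0, 124.0], [601.4, -32.4, 319.8, 149.4, -86.5])]
board frame z44 [314.0, 132.0] -4.9 -79.7 [23.7, 9.0, -86.3]
board frame z44 [250.0, 132.0] -4.0 2.9 [22.1, 7.7, -86.5]
board frame z44 [188.0, 133.0] -4.3 82.7 [21.2, 9.0, -86.7]
board frame z44 [313.0, 132.0] -4.4 -80.0 [60.6, 35.9, -86.3]
board frame z44 [243.0, 115.0] 8.4 -1.2 [270.6, 61.1, -86.5]
```

View pics/w14b.png

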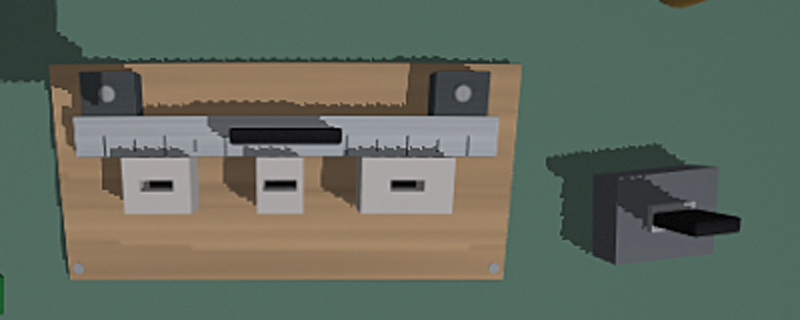

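The crop shows the row against the straightedge, both stop blocks touching it, and the gauge home in its stand. I'll check the contact seam for each housing.

Run:
```python
from h import *
im=cv2.imread('pics/w14.png'); i2=cv2.imread('pics/w12.png')
for n,us in dict(large=(294,313,332),small=(240,250,260),med=(174,188,204)).items():
    for u in us: print(n,u,'now',im[112:124,u].max(1))
for u in (294,313,332): print('before',u,i2[107:119,u].max(1))
```

```text
large 294 now [167 170  84  90  89  89 112 180 172 169 170 170]
large 313 now [ 74  70  50  32  36  37  86 184 173 169 169 169]
large 332 now [163 165 166 164 172 176  87 182 173 170 170 169]
small 240 now [122 143  84  87  89  88 113 182 172 171 171 171]
small 250 now [126 173 145  85  89  89 117 180 172 169 169 170]
small 260 now [125 170 164 159 162 158 121 179 174 172 172 172]
med 174 now [161 165 103  84  86  87  85 179 171 168 167 169]
med 188 now [162 150 163  83  87  87  70 183 171 169 168 168]
med 204 now [160 158 160 157 158 121 100 161 158 157 156 159]
before 294 [165 173  83  90  90  90 132 179 172 171 170 171]
before 313 [177 139  70  78  78  77 105 183 172 170 170 170]
before 332 [161 164 166 166 171 177  92 177 171 170 170 169]
```

Request:
move_arm(dp=[[-0.024, 0.02, -0.14], [-0.024, 0.02, -0.14], [0, 0, -0.14], [0, 0, -0.12], [0, 0, 0], [0, 0, 0]], turn=[[0, 0, 0], [0, 0, 0], [0, 0, 0], [0, 0, 0], [0, 0, 0], [0, 0, 0]], grip=[-1, -1, -1, -1, -1, -1])

```text
time_s: 50.08
ee_pos: [542.7, -28.9, 111.9]
eef_rot: [1.0, 0.03, 0.0, 0.0]
force: [0.2, -0.2, 0.4]
gripper_width: 1.001
grip_force: 0.0
```

```bash
python3 look.py w15 | grep -E 'yaw'
python3 - <<'E'
from h import *
im=cv2.imread('pics/w15.png')
cv2.imwrite('pics/w15b.png',cv2.resize(im[20:190,60:460],None,fx=2,fy=2,interpolation=cv2.INTER_CUBIC))
E
```

```text
[542.7 -28.9 111.9] yaw 3.42 q7 -1.78 50.075
```

View pics/w15b.png

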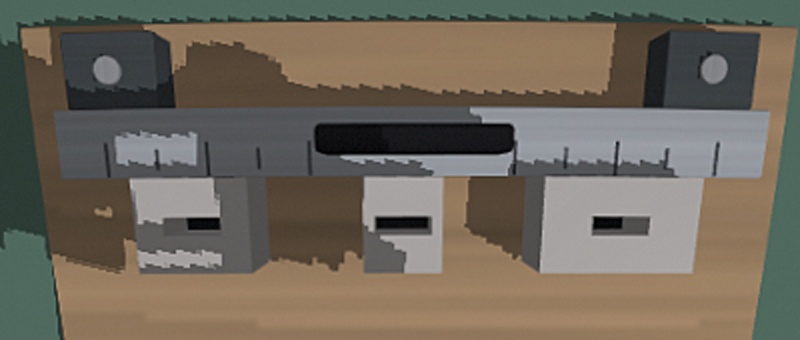

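The close-up shows no visible gap between the three housings and the straightedge, or between the straightedge and both stops, so I'm handing in.

```bash
python3 -c "
from station import env
print(env.close_job())"
```

```text
the job is handed in; nothing more can be done
None
```

The job is handed in at about 50 s of 210 s: straightedge flush and centred within about 1 mm, all three housings set and gauged narrowest to widest, and the gauge back home. I viewed 16 pictures against the limit of 14, and the judge returned no verdict.

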